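Roll a lithium cell into the V-bed of the cell tester and close its contact

TASK

The blue battery cell lying on its side on the bench is to be measured. Without gripping or lifting it, roll it along the bench by its side, up the amber lead-in and into the V-groove of the cell tester, then push the tester's black sliding contact in until the cell is held end to end between both brass contacts. Leave the two cells standing beside it, the blower and the reel alone, and finish with the hand clear.

Things in the scene. Friction and masses are not known exactly. Their poses are not given: they have to be found in the camera images.
- cell: the blue cylindrical lithium cell lying on the bench, 32 mm diameter, 70 mm long, 0.10 to 0.20 kg, loose. Pushed at one end on the flat it rolls on more than it turns. Origin at its middle on its axis (16 mm above the bench at first); x runs along the axis to the positive end (white stripe) and points roughly away from the robot, as the tester needs it; y and z turn as it rolls
- tester: cell tester fixed to the bench. Origin at bench height under the bottom line of the V-groove; x along the groove away from the robot, y left (the cell's side), z up. Amber V-bed at x -45..41 mm: 120 degree groove, bottom 3 mm high at y 0, far flank up to 12.5 mm, then a back stop 34 mm high, face at y -19.5 mm. Slide bed at the near end, x -105..-45, y -26..24 mm, up to 11 mm high
- v_seat (a point): point on the axis that a cell seated in the V-groove has, in the tester's axes: above the tester's origin, 21.5 mm over the bench. A cell lying in the groove can shift along x between the two contacts
- fixed_contact (a point): middle of the face of the fixed brass contact (12 mm disc in front of a red insulator on the housing), looking to the tester's -x; 37 mm from v_seat along x, same height. It stands 4 mm proud of the insulator
- slider (a joint): travel of the black sliding contact in m: 0 drawn back toward the robot, 0.042 end of travel; grows along the tester's +x. It slides stiffly (about 3 N) and stays where it is left. Starts at 0 to 0.004 (102 to 106 mm between the brass contacts); at 0.036 they are 70 mm apart, the cell's length. It can push a cell along the groove
- slider_contact (a point): middle of the face of the slider's brass contact (10 mm pin), looking to the tester's +x, at the height of v_seat
- slider_push (a point): on the flat near side of the slider's thumb lug, 40 mm over the bench, where it is pushed along the tester's +x. The lug is 34 mm wide (y), 9 mm thick, from 29 to 55 mm high; the carriage below it (42 mm wide, 7 to 31 mm high) has its near face in the same plane
- tested_a: tested blue cell standing upright and loose, 32 mm diameter, 70 mm tall, origin at its middle: leave it alone
- tested_b: a second tested cell standing upright, the same size: leave it alone
- blower: pink hand blower standing on the bench, 51 mm wide, 108 mm tall, origin at its foot: leave it alone
- solder_reel: reel of solder wire standing on its flange, 51 mm diameter, 38 mm tall, origin at its foot: leave it alone
- crest (a point): middle of the 3 mm wide flat crest between the amber lead-in and the V-groove, 9.6 mm over the bench, 13 mm from the groove line along the tester's y. From here the lead-in slopes evenly down to the bench, which it meets 60 mm from the groove line (86 mm wide, x -45..41 mm of the tester)
- housing_top (a point): middle of the top of the tester's grey and black housing with the display, across the far end: x 44..95, y -40..48 mm of the tester, up to 52 mm high

How it is judged:
On the way, in this order (a step that is already met when the one before it is completed fails the run):
1. the cell has rolled over: turned at least half a turn about its own axis (angle between cell's own z axis and vertical above 2.5 rad).
2. the cell lies in the V-groove (y of cell in the frame of v_seat between -0.003 and 0.003 m and z of cell in the frame of v_seat between -0.002 and 0.002 m and angle between the x axis of cell and the x axis of tester, either way round below 0.06 rad), for 0.2 s.
3. the cell is held between both contacts (all of step 2 and x of cell in the frame of fixed_contact above -0.037 m and x of slider_contact in the frame of cell above -0.037 m), for 0.2 s.
At the end, for the whole second after the job is handed in: The cell lies at rest in the V-groove (axis within 3 mm sideways, 2 mm in height and 0.06 rad of the seat), its ends within 2 mm of the fixed and the sliding contact, and the two tested cells still stand upright (all of step 3 and linear speed of cell below 0.01 m/s and angle between each of tested_a, tested_b's own z axis and vertical below 0.15 rad); the robot touches nothing.
It fails at once if the cell is lifted: more than 20 mm off the bench anywhere, or more than 7 mm before it reaches the lead-in (height (world z) of cell above 0.036 m or (height (world z) of cell above 0.023 m and y of cell in the frame of tester above 0.08 m)).
It fails at once if a tested cell, the blower or the reel is moved by more than 15 mm (distance of any of tested_a, tested_b, blower, solder_reel from where it was at the start of the episode above 0.015 m).
It also fails if it takes over 48 s, if anything falls off the work surface, if the arm or the gripper's body presses on something with over 40 N, if the wrist force passes 120 N, or if a joint passes its speed limit or range.

ROBOT

A 7-joint arm with a two-finger parallel gripper is mounted at the origin on a cart in front of the work surface, level with it; the furniture and walls round the work are solid. World frame = base frame: x ahead of the robot, y to its left, z up, the work surface at z = 0. Lengths are in m, angles in rad, forces in N, time in s.
With the tool pointing down it reaches from about 0.4 to 0.85 m from the base axis. Payload 4.5 kg.
Tool frame: the origin (TCP) lies on the centre line of the jaws, within the pads' length; the fingertips stand r.tip_extent ahead of it and the grasp point (between the pads) is the TCP (r.tip_extent is the distance from the TCP to the fingertips, in m); z points along the fingers, y is the line along which they close (so a half turn about z gives the same grasp; the last joint's range is limited). The gripper opens to 88 mm and grips with 3 to 60 N. Pads are 18 mm wide; open, the fingers measure 123 mm over their backs; the gripper's body (75 mm by 187 mm) begins 45 mm behind the grasp point.
Start: joints at [-1.195, 0.689, -0.195, 1.565, 0.157, 0.902, -0.215], TCP at [0.209, 0.589, 0.258] pointing down, gripper open.
Joint ranges: [-3.01, 3.01], [-0.46, 2.08], [-1.47, 1.51], [0.13, 2.56], [-1, 4.14], [0.04, 2.09], [-2.66, 2.66]. Speed limits (rad/s): [2.57, 2.57, 3.14, 3.14, 3.14, 3.14, 3.14].

INTERFACE

Orientations are given as a unit quaternion [x, y, z, w].
In Python, from plant import sensors, vision, finish_job, r gives the robot as it stands. The module is installed in compiled form; this text tells all that it offers.
- The arm moves only by the tool step_arm, never from a script. Its argument "steps" is a list of rows, each a list of 2 entries, a list of its own where there are three numbers: the shift along the tool's x, y, z in cm, then the turn, a rotation vector about the tool's x, y, z in degrees. A call has 1 to 12 rows; each row shifts and turns the commanded pose from where the row before left it, along the tool's axes as they then stand; what a row does not reach is not made up. A row lasts 1/8 s, in which the tool goes at most 62.5 mm and 10.7 degrees, less where a joint would pass 70% of its speed; a pose out of reach is approached as far as the arm can. A call with a gripper value outside its range is refused whole. "claw" is the opening, from -1 (shut) to 1 (fully open), set as the call begins (left out, the last holds). The fingers move at their own pace and stop on an object; "grip_force" is the grip in N (left out, the last holds). Time passes only in rows, so rows that do not move let the fingers close. It gives the time, the measured TCP pose, the force, the opening and the grip force at its end, in the units of the state.
- sensors.get_state(): the state, without advancing time (a new reading comes with each control period).
- vision.snapshot(name): name is "scene" or "top" or "wrist"; returns a dict with "img" (480x640x3 uint8, red, green, blue), "fx", "fy", "cx", "cy" (pixels), "position" and "rotation" of the camera in the world. Camera axes: x right, y down, z forward; pixel columns grow to the right and rows downward; lengths in m; the calibration is good to about 2 mm. A picture is of the moment at which its call begins. There is no depth.
- finish_job(): hands the job in; it is judged then, once.
The state is a dict: "clock": time; "q": joint angles; "qd": joint speeds; "joint_torque": joint torques, N m; "tool_pos": TCP position; "eef_rot": TCP orientation; "contact_force": force on the tool from outside, world axes, zero at the start; "moment": the same for the moment, N m; "opening": opening from 0.0 (shut) to 1.0 (fully open); "finger_force": force on a finger pad.
Only numpy, scipy, OpenCV 4.12 (cv2) and the standard library are available. Lean on these libraries where they do the work, as an engineer would, in place of code of your own. Each camera call takes 0.05 s, during which the arm holds its last target. There are 200 camera calls.

## Working session

There is one attempt and no reset: what is moved stays moved. The work goes in short steps, Python scripts to look and compute and a tool call to move; the robot and the scene stay as the last step left them, time stands still between calls to the robot, and variables do not carry over. Pictures are saved under pics/ and viewed, at most 10 in all, crops included, and the job is handed in when it is done.

Besides the shell and the picture viewer there is one more tool, called after "Emit:" as name(argument=value, ...), one argument or row to a line, values as JSON. step_arm: Moves the arm, as the interface text tells. Its arguments: {"type":"object","properties":{"steps":{"type":"array"},"claw":{"type":"number"},"grip_force":{"type":"number"}},"required":["steps"]}

```bash
mkdir -p pics; cat > h.py <<'E'
import numpy as np, cv2
from plant import sensors, vision, finish_job, r
def snap(n,f=None):
    s=vision.snapshot(n)
    if f: cv2.imwrite('pics/'+f,cv2.cvtColor(s['img'],cv2.COLOR_RGB2BGR))
    return s
def onz(s,u,v,z):
    d=np.array(s['rotation'])@np.array([(u-s['cx'])/s['fx'],(v-s['cy'])/s['fy'],1.])
    p=np.array(s['position']); return p+d*(z-p[2])/d[2]
def px(s,P):
    c=np.array(s['rotation']).T@(np.array(P)-np.array(s['position'])); return s['fx']*c[0]/c[2]+s['cx'],s['fy']*c[1]/c[2]+s['cy']
E
python3 - <<'E'
from h import *
for n in ('top','scene'):
    s=snap(n,n+'0.png'); print(n,s['fx'],s['cx'],s['cy'],s['position'],np.round(s['rotation'],3).tolist())
st=sensors.get_state(); print(st, r.tip_extent)
E
```

```text
top 608.3158580793236 321.1455187216753 235.7612075052862 [0.527241   0.11762566 1.12683364] [-0.699, 0.715, -0.01, 0.012]
scene 570.3321785413648 323.70476311729055 242.43322358868642 [ 0.13758608 -0.65930771  0.52983927] [0.826, -0.222, 0.131, -0.501]
{'clock': 0.1, 'q': array([-1.1951925 ,  0.68991877, -0.19455424,  1.5662212 ,  0.15729994,
        0.90254038, -0.21508183]), 'qd': array([ 0.00145687, -0.00229998,  0.00155295, -0.00121299,  0.00010819,
       -0.00103037, -0.00082088]), 'joint_torque': array([-2.07830992e-03, -5.28507686e+01, -1.27146576e+00, -1.53839850e+01,
       -5.25896531e-02,  1.90916158e-03,  5.03100750e-05]), 'tool_pos': array([0.20933374, 0.58832475, 0.25698447]), 'eef_rot': array([ 1.70012745e-01,  9.85441499e-01, -8.42151210e-04, -9.19784117e-05]), 'contact_force': array([0.5904584 , 0.47333248, 0.91191322]), 'moment': array([-0.02659332, -0.04419801, -0.06214042]), 'finger_force': 0.0, 'opening': 1.0028367369872349} 0.019
```

View pics/top0.png

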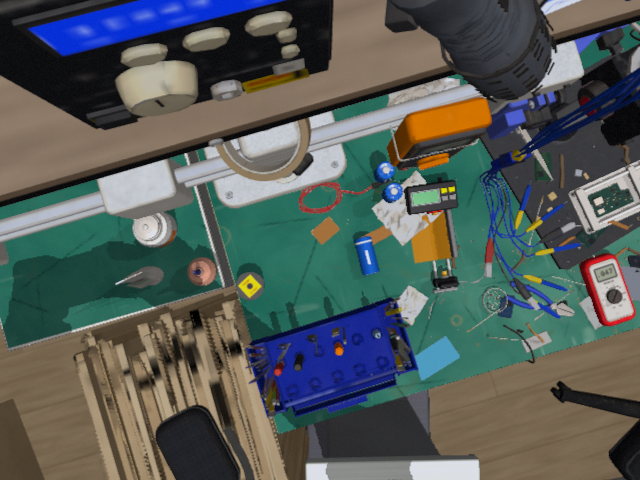

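View pics/scene0.png

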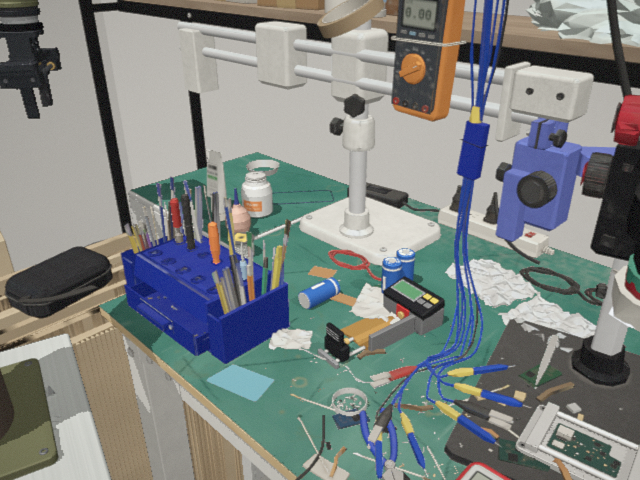

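```bash
python3 - <<'E'
s=open('h.py').read().replace("import numpy as np, cv2","import numpy as np, cv2\nfrom scipy.spatial.transform import Rotation as R").replace("    if f:","    q=np.array(s['rotation']); s['rotation']=R.from_quat(q).as_matrix() if q.size==4 else q\n    if f:")
open('h.py','w').write(s)
import cv2
a=cv2.imread('pics/top0.png')[150:310,330:490]; b=cv2.imread('pics/scene0.png')[230:380,290:450]
cv2.imwrite('pics/c.png',cv2.hconcat([cv2.resize(a,(400,400),interpolation=2),cv2.resize(b,(400,375),interpolation=2).copy() if 0 else cv2.resize(cv2.copyMakeBorder(b,0,10,0,0,0),(400,400),interpolation=2)]))
E
python3 - <<'E'
from h import *
s=snap('top')
print(s['rotation'])
for u,v,z in [(367,256,.016),(363,240,.032),(371,273,.016),(430,197,.052),(445,282,.055),(385,170,.07),(393,191,.07),(340,340,.08)]: print(u,v,onz(s,u,v,z).round(3))
E
```

```text
[[-0.02321645 -0.9992227   0.03185896]
 [-0.99972616  0.0232981   0.00219391]
 [-0.00293446 -0.0317993  -0.99948997]]
367 256 [0.524 0.037 0.016]
363 240 [0.553 0.045 0.032]
371 273 [0.493 0.031 0.016]
430 197 [ 0.626 -0.074  0.052]
445 282 [ 0.475 -0.096  0.055]
385 170 [0.673 0.006 0.07 ]
393 191 [ 0.636 -0.007  0.07 ]
340 340 [0.381 0.092 0.08 ]
```

View pics/c.png

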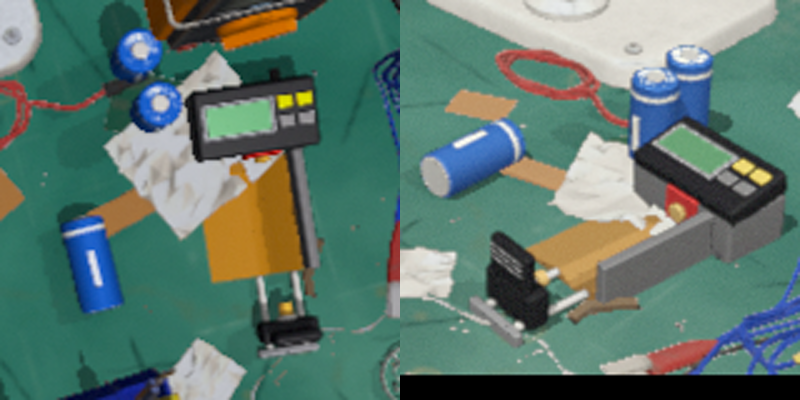

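```bash
python3 - <<'E'
from h import *
t=snap('top'); s=snap('scene')
T=lambda x,y,z: onz(t,330+x/2.5,150+y/2.5,z)
def tri(a,ua,b,ub):
    A=[];B=[]
    for c,(u,v) in ((a,ua),(b,ub)):
        d=c['rotation']@np.array([(u-c['cx'])/c['fx'],(v-c['cy'])/c['fy'],1]); d/=np.linalg.norm(d)
        M=np.eye(3)-np.outer(d,d); A.append(M); B.append(M@np.array(c['position']))
    return np.linalg.solve(sum(A),sum(B))
# housing
H=[T(*p,.052) for p in ((192,92),(313,75),(318,143),(197,160))]
print(np.round(H,3).tolist())
for a,b in ((1,0),(2,3)): d=H[a if 0 else b]-H[a]; print('yaw from y-edge',np.arctan2(-d[0],d[1]),np.linalg.norm(d))
for a,b in ((3,0),(2,1)): d=H[b]-H[a]; print('yaw from x-edge',np.arctan2(d[1],d[0]),np.linalg.norm(d))
a=T(308,268,.034);b=T(295,155,.034); print('stop yaw',np.arctan2(*(b-a)[[1,0]]))
sc=lambda x,y:(290+x/2.5,230+y/2.5)
# brass fixed contact & slider pin
tt=lambda x,y:(330+x/2.5,150+y/2.5)
print('slider pin',tri(t,tt(285,308),s,sc(543,275)) if 0 else tri(t,tt(285,308),s,sc(143,275)))
print('housing FR corner top', tri(t,tt(318,143),s,sc(313-0,215)))
for i,im in ((0,t),(1,s)):
    hsv=cv2.cvtColor(im['img'],cv2.COLOR_RGB2HSV); m=cv2.inRange(hsv,(100,120,60),(120,255,255))
    x0,y0,x1,y1=((350,230,385,280),(290,268,350,315))[i]
    mm=np.zeros_like(m); mm[y0:y1,x0:x1]=m[y0:y1,x0:x1]
    # fill cap+stripe by closing
    n,l,st,c=cv2.connectedComponentsWithStats(mm); k=1+np.argmax(st[1:,4]); pts=cv2.findNonZero((l==k).astype(np.uint8))
    rc=cv2.minAreaRect(pts); print(i,rc,st[k])
    if i==0:
        bx=cv2.boxPoints(rc); P=np.array([onz(t,*p,.02) for p in bx]); print(P.round(3).tolist(),P.mean(0)); uc=rc[0]
    else: print('tri',tri(t,uc,s,rc[0]))
E
```

```text
[[0.645, -0.034, 0.052], [0.655, -0.12, 0.052], [0.606, -0.122, 0.052], [0.596, -0.036, 0.052]]
yaw from y-edge 0.11643270732951733 0.08661843858392919
yaw from y-edge 0.11636455104128282 0.08649385742869735
yaw from x-edge 0.04546983048955893 0.04838176103581856
yaw from x-edge 0.04291076896106461 0.04839663300244629
stop yaw 0.0845063562339508
slider pin [ 0.49154259 -0.10143882  0.02571643]
housing FR corner top [ 0.60416525 -0.12216697  0.04087964]
0 ((367.0882568359375, 258.3529357910156), (31.772165298461914, 17.46256446838379), 75.96376037597656) [355 242  25  33 497]
[[0.544, 0.059, 0.02], [0.551, 0.028, 0.02], [0.495, 0.016, 0.02], [0.488, 0.047, 0.02]] [0.51951937 0.03751708 0.02      ]
1 ((319.10003662109375, 292.7000427246094), (19.230182647705078, 31.752164840698242), 63.43495178222656) [301 280  35  29 486]
tri [0.52214111 0.03609238 0.02000007]
```

```bash
cat >> h.py <<'E'
def down(yaw,tilt=0):
    """tool y at yaw (rad) in world, z down; tilt (deg): tips swing toward world -y (tool -x)"""
    y=np.array([np.cos(yaw),np.sin(yaw),0]); z=np.array([0,0,-1.]); x=np.cross(y,z)
    return R.from_matrix(np.c_[x,y,z])*R.from_euler('y',-tilt,degrees=True)
def rows(p1,R1,n,p0=None,R0=None):
    st=sensors.get_state(); p0=st['tool_pos'] if p0 is None else p0; R0=R.from_quat(st['eef_rot']) if R0 is None else R0
    dv=(R0.inv()*R1).as_rotvec(); st_=R.from_rotvec(dv/n); o=[]; Rc=R0
    for i in range(n):
        d=Rc.inv().apply((np.array(p1)-p0)/n)*100
        o.append([d.round(2).tolist(),np.degrees(dv/n).round(2).tolist()]); Rc=Rc*st_
    return o
E
python3 - <<'E'
from h import *
for x in rows([.50,.11,.25],down(.2),12): print(x)
E
```

```text
[[-3.62, -2.95, 0.06], [-0.0, 0.0, 4.91]]
[[-3.86, -2.63, 0.06], [-0.0, 0.0, 4.91]]
[[-4.07, -2.29, 0.06], [-0.0, 0.0, 4.91]]
[[-4.25, -1.93, 0.06], [-0.0, 0.0, 4.91]]
[[-4.4, -1.56, 0.06], [-0.0, 0.0, 4.91]]
[[-4.52, -1.18, 0.06], [-0.0, 0.0, 4.91]]
[[-4.6, -0.78, 0.06], [-0.0, 0.0, 4.91]]
[[-4.65, -0.39, 0.06], [-0.0, 0.0, 4.91]]
[[-4.67, 0.01, 0.06], [-0.0, 0.0, 4.91]]
[[-4.65, 0.41, 0.06], [-0.0, 0.0, 4.91]]
[[-4.6, 0.81, 0.06], [-0.0, 0.0, 4.91]]
[[-4.51, 1.2, 0.06], [-0.0, 0.0, 4.91]]
```

Emit:
step_arm(
  steps=[
    [[-3.6,-2.95,0],[0,0,4.9]],
    [[-3.85,-2.6,0],[0,0,4.9]],
    [[-4.1,-2.3,0],[0,0,4.9]],
    [[-4.25,-1.9,0],[0,0,4.9]],
    [[-4.4,-1.55,0],[0,0,4.9]],
    [[-4.5,-1.2,0],[0,0,4.9]],
    [[-4.6,-0.8,0],[0,0,4.9]],
    [[-4.65,-0.4,0],[0,0,4.9]],
    [[-4.65,0,0],[0,0,4.9]],
    [[-4.65,0.4,0],[0,0,4.9]],
    [[-4.6,0.8,0],[0,0,4.9]],
    [[-4.5,1.2,0],[0,0,4.9]],
  ],
  claw=-0.32,
)

```text
clock: 1.75
tool_pos: [0.5008, 0.1094, 0.2578]
eef_rot: [0.633, 0.774, 0.0, 0.0]
contact_force: [0.4, 0.6, -0.5]
opening: 0.337
finger_force: 0.0
```

Emit:
step_arm(
  steps=[
    [[0,0,0],[0,0,0]],
    [[0,0,0],[0,0,0]],
    [[0,0,0],[0,0,0]],
  ],
)

```text
clock: 2.12
tool_pos: [0.4993, 0.1123, 0.2576]
eef_rot: [0.631, 0.776, 0.0, -0.001]
contact_force: [-0.1, 0.0, 0.1]
opening: 0.34
finger_force: 0.0
```

```bash
python3 - <<'E'
from h import *
w=snap('wrist','w1.png'); print(w['fx'],w['cx'],w['cy'],w['position'],w['rotation'].round(3).tolist()); st=sensors.get_state(); print(st['clock'],st['tool_pos'],st['eef_rot'],st['opening'])
E
```

```text
424.7892140550337 316.75732468888174 236.3411873887252 [0.48623163 0.18145916 0.38376684] [[0.979, 0.198, 0.055], [0.206, -0.942, -0.265], [-0.001, 0.271, -0.963]]
2.175 [0.49942901 0.11220033 0.25770486] [ 6.30755783e-01  7.75981269e-01  1.62536275e-04 -4.32354489e-04] 0.34183226947997847
```

View pics/w1.png

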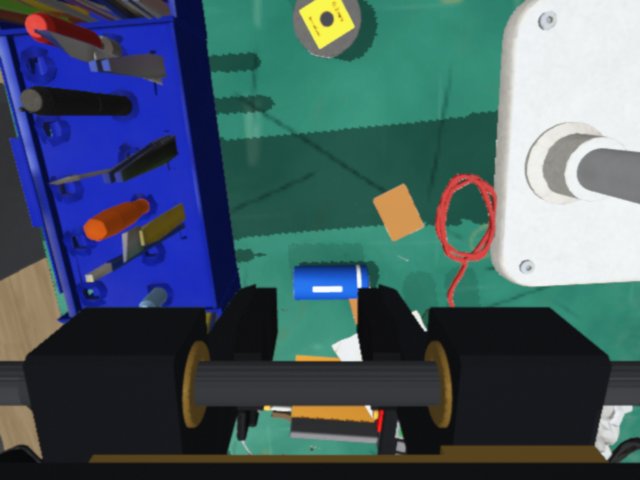

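```bash
python3 - <<'E'
from h import *
w=snap('wrist')
hsv=cv2.cvtColor(w['img'],cv2.COLOR_RGB2HSV); m=cv2.inRange(hsv,(100,120,60),(120,255,255)); mm=np.zeros_like(m); mm[255:305,285:375]=m[255:305,285:375]
rc=cv2.minAreaRect(cv2.findNonZero(mm)); print(rc)
for p in [(293,283),(367,282),(330,264),(330,300)]: print(p, onz(w,*p,.016).round(4))
print('box base',onz(w,238,280,0),'top edge',[onz(w,205,290,z).round(3) for z in (.05,.08,.1)])
print('tester', [onz(w,*p,0.034).round(3) for p in ((293,434),(378,441))],'leadin foot',[onz(w,*p,0).round(4) for p in ((296,357),(335,357))], 'pole',onz(w,565,165,0))
print('stripe',[onz(w,*p,.031).round(4) for p in ((313,289),(342,289))])
for p in [(.5567,-.088),]:
  print(px(w,[*p,.003]))
E
```

```text
((330.9066467285156, 281.8048095703125), (34.585514068603516, 76.23565673828125), 89.06080627441406)
(293, 283) [0.4951 0.0315 0.016 ]
(367, 282) [0.562  0.0466 0.016 ]
(330, 264) [0.5247 0.0568 0.016 ]
(330, 300) [0.5323 0.0219 0.016 ]
box base [4.42824252e-01 1.71072129e-02 5.55111512e-17] top edge [array([0.423, 0.024, 0.05 ]), array([0.428, 0.038, 0.08 ]), array([0.432, 0.047, 0.1  ])]
tester [array([ 0.525, -0.118,  0.034]), array([ 0.609, -0.108,  0.034])] leadin foot [array([ 0.5139, -0.0538,  0.    ]), array([ 0.5528, -0.0456,  0.    ])] pole [0.71229564 0.18642778 0.        ]
stripe [array([0.5133, 0.0357, 0.031 ]), array([0.5387, 0.041 , 0.031 ])]
(np.float64(329.9250233781463), np.float64(394.56963070455924))
```

```bash
cat > ov.py <<'E'
from h import *
def overlay(im,o,yaw,ax,ay,W,H,k):
    a=cv2.resize(cv2.cvtColor(im['img'],cv2.COLOR_RGB2BGR)[ay:ay+H,ax:ax+W],None,fx=k,fy=k,interpolation=cv2.INTER_CUBIC)
    c,s=np.cos(yaw),np.sin(yaw)
    L=[([(-45,60,0),(41,60,0),(41,13,9.6),(-45,13,9.6)],(0,0,255)),([(44,-40,52),(95,-40,52),(95,48,52),(44,48,52)],(255,255,0)),([(-45,-19.5,34),(41,-19.5,34)],(0,255,255)),([(-45,0,3),(37,0,3)],(255,0,255)),([(-105,-26,11),(-105,24,11),(-45,24,11),(-45,-26,11)],(255,255,255))]
    for pts,col in L:
        q=[px(im,[o[0]+(x*c-y*s)/1e3,o[1]+(x*s+y*c)/1e3,z/1e3]) for x,y,z in pts]
        q=np.array([[(u-ax+.5)*k,(v-ay+.5)*k] for u,v in q],np.int32); cv2.polylines(a,[q],True,col,1)
    return a
E
python3 - <<'E'
from ov import *
t=snap('top'); s=snap('scene')
for i,(o,y) in enumerate([((.558,-.090),.1)]):
    A=overlay(t,o,y,365,160,100,140,4); B=overlay(s,o,y,315,260,100,140,4); cv2.imwrite('pics/ov1.png',cv2.hconcat([A,B]))
E
```

```text
(no output)
```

View pics/ov1.png

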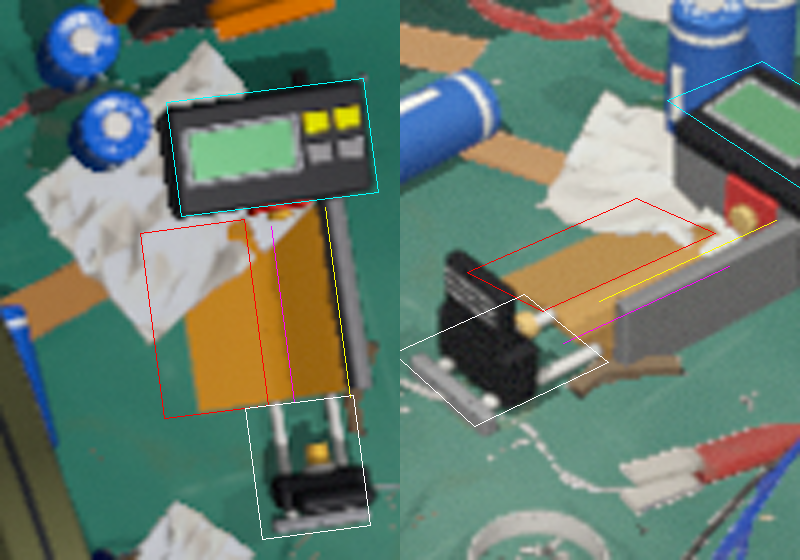

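```bash
python3 - <<'E'
from h import *
t=snap('top'); s=snap('scene')
T=lambda x,y,z: onz(t,365+x/4-.5,160+y/4-.5,z).round(4)
S=lambda x,y,z: onz(s,315+(x-400)/4-.5,260+y/4-.5,z).round(4)
print('fixed S',S(742,218,.0215),'pin S',S(525,322,.0215),'pin T',T(318,452,.0215))
print('plate centre T',T(322,525,.01),'plate ends S',S(415,358,.012),S(495,428,.012),'T',T(275,530,.012),T(370,518,.012))
print('stop near top inner S',S(620,305,.034),' T bottom',T(350,390,.0125), T(327,215,.0125))
print('lug top S',S(447,255,.055),S(512,300,.055),'lug T',T(275,480,.055),T(368,470,.055))
print('housing far T',T(160,105,.052),T(365,80,.052),'S apex',S(765,60,.052))
print('amber near T',T(203,412,0),T(350,393,.0125))
E
```

```text
fixed S [ 0.6019 -0.0835  0.0215] pin S [ 0.4948 -0.0967  0.0215] pin T [ 0.4906 -0.1011  0.0215]
plate centre T [ 0.4569 -0.1042  0.01  ] plate ends S [ 0.4561 -0.0841  0.012 ] [ 0.4612 -0.1315  0.012 ] T [ 0.4552 -0.0823  0.012 ] [ 0.4597 -0.1258  0.012 ]
stop near top inner S [ 0.5205 -0.1192  0.034 ]  T bottom [ 0.5183 -0.1184  0.0125] [ 0.5987 -0.1102  0.0125]
lug top S [ 0.4678 -0.0872  0.055 ] [ 0.4739 -0.1211  0.055 ] lug T [ 0.4799 -0.0753  0.055 ] [ 0.4833 -0.1162  0.055 ]
housing far T [ 0.6467 -0.0297  0.052 ] [ 0.6557 -0.1208  0.052 ] S apex [ 0.6492 -0.0324  0.052 ]
amber near T [ 0.5096 -0.0528  0.    ] [ 0.5169 -0.1183  0.0125]
```

```bash
python3 - <<'E'
from h import *
t=snap('top'); s=snap('scene'); w=snap('wrist')
for z in (0,.04,.06,.08,.1,.12): print(z,'top',onz(t,388,300,z).round(3),'scene',onz(s,287,287,z).round(3),'sceneBase',onz(s,287,327,z).round(3))
A=t['img'][270:390,230:430]; B=s['img'][170:370,110:310]; C=w['img'][150:330,0:260]
f=lambda a,W,H: cv2.resize(a,(W,H),interpolation=2)
im=np.vstack([np.hstack([f(A,400,240),f(C,400,277)[:240]]),np.hstack([f(B,400,360),np.zeros((360,400,3),np.uint8)])])
cv2.imwrite('pics/box.png',cv2.cvtColor(im,cv2.COLOR_RGB2BGR))
E
```

```text
0 top [ 0.442 -0.001  0.   ] scene [0.501 0.106 0.   ] sceneBase [0.448 0.001 0.   ]
0.04 top [0.445 0.004 0.04 ] scene [0.473 0.048 0.04 ] sceneBase [ 0.425 -0.049  0.04 ]
0.06 top [0.446 0.006 0.06 ] scene [0.46 0.02 0.06] sceneBase [ 0.413 -0.073  0.06 ]
0.08 top [0.448 0.008 0.08 ] scene [ 0.446 -0.009  0.08 ] sceneBase [ 0.401 -0.098  0.08 ]
0.1 top [0.449 0.01  0.1  ] scene [ 0.432 -0.038  0.1  ] sceneBase [ 0.39  -0.123  0.1  ]
0.12 top [0.451 0.012 0.12 ] scene [ 0.419 -0.067  0.12 ] sceneBase [ 0.378 -0.148  0.12 ]
```

View pics/box.png

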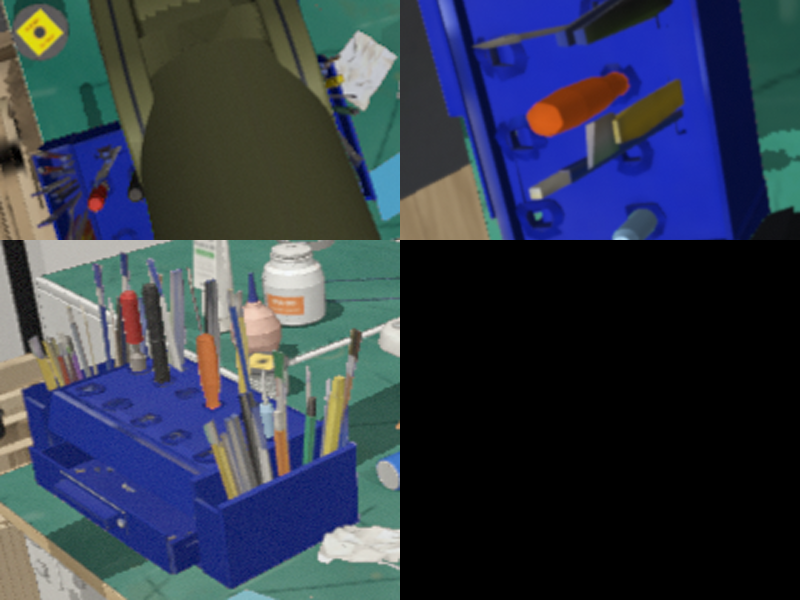

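```bash
cat >> h.py <<'E'
def hand(yaw,beta):
    """cell/tester yaw; tool y along the roll direction (-y), tips leaning forward by beta deg"""
    return down(yaw-np.pi/2)*R.from_euler('x',-beta,degrees=True)
E
python3 - <<'E'
from h import *
print(sensors.get_state()['q'].round(2))
for x in rows([.518,.088,.13],hand(.21,8),12): print(x)
print(hand(.21,8).as_matrix().round(2))
E
```

```text
[-0.33  0.54  0.04  1.91 -0.03  0.69 -0.08]
[[-0.22, 0.11, 1.06], [-0.52, -0.52, 7.45]]
[[-0.19, 0.12, 1.07], [-0.52, -0.52, 7.45]]
[[-0.16, 0.14, 1.07], [-0.52, -0.52, 7.45]]
[[-0.14, 0.15, 1.07], [-0.52, -0.52, 7.45]]
[[-0.11, 0.15, 1.08], [-0.52, -0.52, 7.45]]
[[-0.08, 0.16, 1.08], [-0.52, -0.52, 7.45]]
[[-0.05, 0.15, 1.08], [-0.52, -0.52, 7.45]]
[[-0.02, 0.15, 1.08], [-0.52, -0.52, 7.45]]
[[0.01, 0.14, 1.08], [-0.52, -0.52, 7.45]]
[[0.04, 0.13, 1.08], [-0.52, -0.52, 7.45]]
[[0.06, 0.11, 1.08], [-0.52, -0.52, 7.45]]
[[0.09, 0.09, 1.08], [-0.52, -0.52, 7.45]]
[[ 0.98  0.21  0.03]
 [ 0.21 -0.97 -0.14]
 [ 0.    0.14 -0.99]]
```

Emit:
step_arm(
  steps=[
    [[-0.2,0.1,1.1],[-0.5,-0.5,7.45]],
    [[-0.2,0.1,1.1],[-0.5,-0.5,7.45]],
    [[-0.15,0.15,1.1],[-0.5,-0.5,7.45]],
    [[-0.15,0.15,1.1],[-0.5,-0.5,7.45]],
    [[-0.1,0.15,1.1],[-0.5,-0.5,7.45]],
    [[-0.1,0.15,1.1],[-0.5,-0.5,7.45]],
    [[-0.05,0.15,1.1],[-0.5,-0.5,7.45]],
    [[0,0.15,1.1],[-0.5,-0.5,7.45]],
    [[0,0.15,1.1],[-0.5,-0.5,7.45]],
    [[0,0.15,1.1],[-0.5,-0.5,7.45]],
    [[0.1,0.1,1.1],[-0.5,-0.5,7.45]],
    [[0.1,0.1,1.1],[-0.5,-0.5,7.45]],
  ],
  claw=-1,
)

```text
clock: 4.08
tool_pos: [0.518, 0.088, 0.1268]
eef_rot: [0.992, 0.103, 0.007, 0.066]
contact_force: [0.3, 0.8, -0.0]
opening: 0.008
finger_force: 0.0
```

Emit:
step_arm(
  steps=[
    [[0,0,0],[0,0,0]],
    [[0,0,0],[0,0,0]],
    [[0,0,0],[0,0,0]],
  ],
)

```text
clock: 4.45
tool_pos: [0.518, 0.0878, 0.1277]
eef_rot: [0.992, 0.105, 0.007, 0.066]
contact_force: [0.7, -0.5, 0.2]
opening: 0.001
finger_force: 0.0
```

```bash
cat >> h.py <<'E'
def cell(names=('wrist','top'),zc=.016,guess=None,f=None):
    for n in names:
        w=snap(n,f and n+f); m=cv2.inRange(cv2.cvtColor(w['img'],cv2.COLOR_RGB2HSV),(100,120,60),(120,255,255))
        mm=np.zeros_like(m); u,v=map(int,px(w,[*guess,zc])); rr=int(w['fx']*.05/abs(w['position'][2]))
        cv2.circle(mm,(u,v),rr,255,-1); m&=mm
        k,l,st,c=cv2.connectedComponentsWithStats(m)
        if k<2: print(n,'none'); continue
        i=1+np.argmax(st[1:,4]); rc=cv2.minAreaRect(cv2.findNonZero((l==i).astype(np.uint8)))
        b=np.array([onz(w,*p,zc)[:2] for p in cv2.boxPoints(rc)]); e=[b[1]-b[0],b[2]-b[1]]; a=max(e,key=np.linalg.norm); a=a*np.sign(a[0])
        print(n,'c',b.mean(0).round(4),'size',[round(float(np.linalg.norm(x)),4) for x in e],'yaw',round(float(np.arctan2(a[1],a[0])),3),'px',np.round(rc[0]))
def state():
    st=sensors.get_state(); print(round(st['clock'],2),'pos',st['tool_pos'].round(4),'F',st['contact_force'].round(1),'op',round(st['opening'],2))
E
python3 - <<'E'
from h import *
state(); cell(('wrist','top','scene'),guess=(.527,.038))
for x in rows([.518,.088,.026],hand(.21,8),4): print(x)
print(R.from_quat(sensors.get_state()['eef_rot']).as_matrix().round(3).tolist())
E
```

```text
4.45 pos [0.518  0.0878 0.1277] F [ 0.7 -0.5  0.2] op 0.0
wrist c [0.52   0.0378] size [0.0612, 0.0332] yaw 0.186 px [374. 252.]
top c [0.5231 0.0381] size [0.0328, 0.041] yaw 0.245 px [367. 256.]
scene c [0.4602 0.0604] size [0.0377, 0.1651] yaw 1.135 px [277. 300.]
[[0.0, -0.34, 2.51], [-0.09, -0.0, 0.01]]
[[0.0, -0.35, 2.51], [-0.09, -0.0, 0.01]]
[[0.0, -0.35, 2.51], [-0.09, -0.0, 0.01]]
[[0.0, -0.36, 2.51], [-0.09, -0.0, 0.01]]
[[0.978, 0.208, 0.028], [0.209, -0.969, -0.13], [0.0, 0.133, -0.991]]
```

Emit:
step_arm(
  steps=[
    [[0,-0.35,2.5],[0,0,0]],
    [[0,-0.35,2.5],[0,0,0]],
    [[0,-0.35,2.5],[0,0,0]],
    [[0,-0.35,2.5],[0,0,0]],
    [[0,0,0.05],[0,0,0]],
    [[0,0.4,0.05],[0,0,0]],
    [[0,0.4,0.05],[0,0,0]],
    [[0,0.4,0.05],[0,0,0]],
    [[0,0.4,0.05],[0,0,0]],
    [[0,0.4,0.05],[0,0,0]],
    [[0,0.4,0.05],[0,0,0]],
    [[0,0.4,0.05],[0,0,0]],
  ],
)

```text
clock: 6.1
tool_pos: [0.5236, 0.0604, 0.0259]
eef_rot: [0.992, 0.105, 0.007, 0.066]
contact_force: [-0.3, 0.2, 0.7]
opening: 0.007
finger_force: 0.0
```

```bash
python3 - <<'E'
from h import *
state(); cell(('wrist',),guess=(.529,.025)); state()
E
```

```text
6.1 pos [0.5236 0.0604 0.0259] F [-0.3  0.2  0.7] op 0.01
wrist c [0.5433 0.0326] size [0.0173, 0.0337] yaw -1.471 px [402. 285.]
6.15 pos [0.5238 0.0595 0.026 ] F [-0.3 -0.9 -0.5] op -0.0
```

```bash
sed -i "s/rr=int(w\['fx'\]\*.05\/abs(w\['position'\]\[2\]))/rr=int(w['fx']*.045\/np.linalg.norm(np.array(w['position'])-[*guess,zc]))/" h.py; python3 - <<'E'
from h import *
cell(('top','scene'),guess=(.530,.027),f='2.png')
a=cv2.imread('pics/top2.png')[160:300,350:470]; b=cv2.imread('pics/scene2.png')[250:350,290:390]
cv2.imwrite('pics/v2.png',cv2.hconcat([cv2.resize(a,(400,466)),cv2.resize(b,(400,466))]))
E
```

```text
top c [0.559 0.029] size [0.0182, 0.0066] yaw -1.349 px [371. 237.]
scene c [0.5317 0.0302] size [0.0674, 0.0585] yaw 0.232 px [324. 295.]
```

View pics/v2.png

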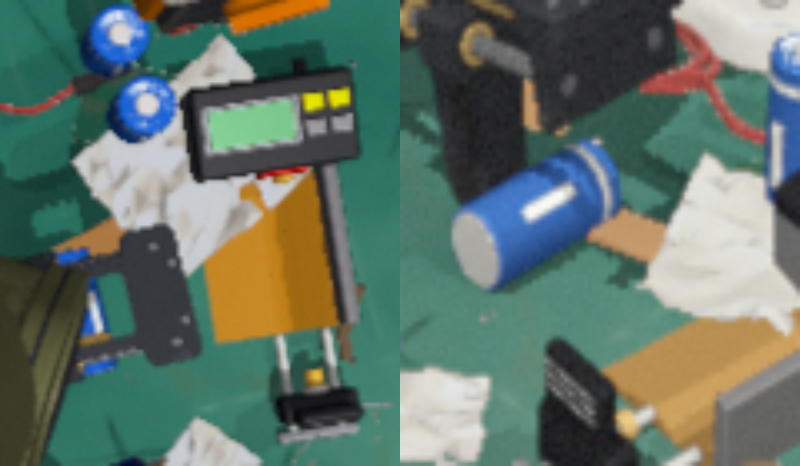

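Emit:
step_arm(
  steps=[
    [[0,0.4,0.05],[0,0,0]],
    [[0,0.4,0.06],[0,0,0]],
    [[0,0.4,0.05],[0,0,0]],
    [[0,0.4,0.06],[0,0,0]],
    [[0,0.4,0.05],[0,0,0]],
    [[0,0.4,0.06],[0,0,0]],
    [[0,0.4,0.05],[0,0,0]],
    [[0,0.4,0.06],[0,0,0]],
    [[0,0.4,0.05],[0,0,0]],
  ],
)

```text
clock: 7.38
tool_pos: [0.5312, 0.0249, 0.0259]
eef_rot: [0.992, 0.105, 0.007, 0.066]
contact_force: [-1.5, 0.3, 0.4]
opening: 0.006
finger_force: 0.0
```

```bash
python3 - <<'E'
from h import *
state(); cell(('scene',),guess=(.537,-.007),f='3.png'); state()
E
```

```text
7.38 pos [0.5312 0.0249 0.0259] F [-1.5  0.3  0.4] op 0.01
scene c [ 0.5385 -0.0021] size [0.0696, 0.0568] yaw 0.263 px [338. 304.]
7.42 pos [0.5314 0.024  0.026 ] F [ 0.1 -0.4 -0. ] op 0.01
```

```bash
cat > fit.py <<'E'
from h import *
from scipy.optimize import minimize
def fit(x0,zc=.016,name='scene'):
    w=snap(name); k=4; zc_=zc
    u,v=map(int,px(w,[x0[0],x0[1],zc])); W=32; img=w['img'][v-W:v+W,u-W:u+W]
    hsv=cv2.resize(cv2.cvtColor(img,cv2.COLOR_RGB2HSV),None,fx=k,fy=k,interpolation=1)
    m=cv2.inRange(hsv,(100,110,50),(122,255,255)); m=cv2.morphologyEx(m,cv2.MORPH_CLOSE,np.ones((25,25)))
    n,l,st,c=cv2.connectedComponentsWithStats(m); i=l[W*k,W*k] or 1+np.argmax(st[1:,4]); m=(l==i)
    th=np.linspace(0,2*np.pi,40)
    def pred(p):
        x,y,a=p; ax=np.array([np.cos(a),np.sin(a),0]); sd=np.array([-ax[1],ax[0],0]); out=np.zeros(m.shape,np.uint8); E=[]
        for s in (-.035,.035):
            E.append(np.array([[(q-o+W+.5)*k for q,o in zip(px(w,np.array([x,y,zc_])+s*ax+.016*(np.cos(t)*sd+np.sin(t)*np.array([0,0,1]))),(u,v))] for t in th],np.float32))
        cv2.fillConvexPoly(out,cv2.convexHull(np.vstack(E)).astype(np.int32),1); cv2.fillConvexPoly(out,E[0].astype(np.int32),0); return out>0
    cost=lambda p:1-(pred(p)&m).sum()/(pred(p)|m).sum()
    best=min((minimize(cost,x0+np.array(d),method='Nelder-Mead',options=dict(initial_simplex=x0+np.array(d)+np.array([[0,0,0],[.006,0,0],[0,.006,0],[0,0,.15]]))) for d in ([0,0,0],[.003,-.004,.1],[-.003,.004,-.1])),key=lambda b:b.fun)
    print('fit',best.x.round(4),'cost',round(best.fun,3)); return best.x
def tcoord(x,y,yaw,o=(.559,-.092),ty=.105):
    d=np.array([x-o[0],y-o[1]]); c,s=np.cos(ty),np.sin(ty); print('tester x,y,yaw',round(d@[c,s],4),round(d@[-s,c],4),round(yaw-ty,3))
E
python3 - <<'E'
from fit import *
p=fit(np.array([.5385,-.008,.21])); tcoord(*p)
E
```

```text
fit [ 0.5369 -0.0043  0.2471] cost 0.087
tester x,y,yaw -0.0128 0.0895 0.142
```

Emit:
step_arm(
  steps=[
    [[0.04,0.4,0.05],[0,0,0.5]],
    [[0.04,0.4,0.06],[0,0,0.5]],
    [[0.04,0.4,0.05],[0,0,0.5]],
    [[0.04,0.4,0.06],[0,0,0.5]],
    [[0.04,0.4,0.05],[0,0,0.5]],
    [[0.04,0.4,0.05],[0,0,0.5]],
    [[0.04,0.4,0.0],[0,0,0.5]],
    [[0.04,0.4,-0.02],[0,0,0.5]],
  ],
)

```text
clock: 8.48
tool_pos: [0.54, -0.0059, 0.0272]
eef_rot: [0.995, 0.07, 0.009, 0.066]
contact_force: [-0.1, 0.7, 0.6]
opening: 0.005
finger_force: 0.5
```

```bash
python3 - <<'E'
from fit import *
state()
p=fit(np.array([.544,-.034,.2]),.017); tcoord(*p)
E
```

```text
8.47 pos [ 0.54   -0.0059  0.0272] F [-0.1  0.7  0.6] op 0.0
fit [ 0.5426 -0.0338  0.2397] cost 0.12
tester x,y,yaw -0.0103 0.0596 0.135
```

Emit:
step_arm(
  steps=[
    [[0.08,0.35,-0.02],[0,0,0.3]],
    [[0.08,0.35,-0.03],[0,0,0.3]],
    [[0.08,0.35,-0.02],[0,0,0.3]],
    [[0.08,0.35,-0.03],[0,0,0.3]],
    [[0.08,0.35,-0.02],[0,0,0.3]],
    [[0.08,0.35,-0.03],[0,0,0.3]],
  ],
)

```text
clock: 9.28
tool_pos: [0.5475, -0.026, 0.0316]
eef_rot: [0.996, 0.054, 0.01, 0.066]
contact_force: [-0.4, 0.7, 0.9]
opening: 0.007
finger_force: 0.5
```

```bash
python3 - <<'E'
from fit import *
state()
p=fit(np.array([.547,-.056,.2]),.0215); tcoord(*p)
s=snap('scene','scene4.png'); t=snap('top','top4.png')
a=cv2.imread('pics/top4.png')[160:300,350:470]; b=cv2.imread('pics/scene4.png')[260:360,300:400]
cv2.imwrite('pics/v4.png',cv2.hconcat([cv2.resize(a,(400,466)),cv2.resize(b,(400,466))]))
E
```

```text
9.28 pos [ 0.5475 -0.026   0.0316] F [-0.4  0.7  0.9] op 0.01
fit [ 0.546  -0.0547  0.1544] cost 0.152
tester x,y,yaw -0.009 0.0384 0.049
```

View pics/v4.png

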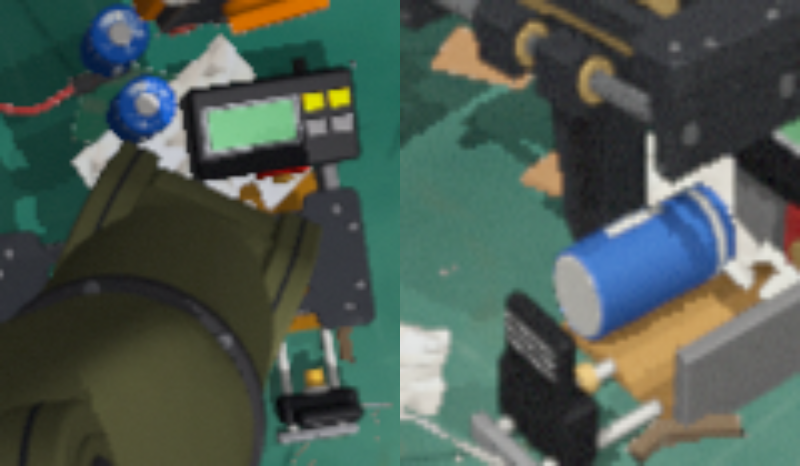

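Emit:
step_arm(
  steps=[
    [[0.05,0.35,-0.02],[0,0,0]],
    [[0.05,0.35,-0.03],[0,0,0]],
    [[0.05,0.35,-0.02],[0,0,0]],
    [[0.05,0.35,-0.03],[0,0,0]],
    [[0.05,0.35,-0.02],[0,0,0]],
    [[0.05,0.35,-0.03],[0,0,0]],
    [[0.05,0.35,0],[0,0,0]],
  ],
)

```text
clock: 10.3
tool_pos: [0.5536, -0.0499, 0.0364]
eef_rot: [0.996, 0.054, 0.01, 0.066]
contact_force: [-0.1, 0.8, -0.4]
opening: 0.008
finger_force: 0.0
```

```bash
python3 - <<'E'
from fit import *
state()
p=fit(np.array([.550,-.082,.11]),.025); tcoord(*p)
E
```

```text
10.3 pos [ 0.5536 -0.0499  0.0364] F [-0.1  0.8 -0.4] op 0.01
fit [ 0.549  -0.0781  0.1625] cost 0.097
tester x,y,yaw -0.0085 0.0149 0.057
```

Emit:
step_arm(
  steps=[
    [[0.03,0.3,0.04],[0,0,0]],
    [[0.03,0.3,0.04],[0,0,0]],
    [[0,0,0],[0,0,0]],
    [[0,0,0],[0,0,0]],
  ],
)

```text
clock: 10.85
tool_pos: [0.5547, -0.0552, 0.0363]
eef_rot: [0.996, 0.055, 0.01, 0.066]
contact_force: [-0.4, -0.8, -1.0]
opening: 0.007
finger_force: 0.0
```

```bash
python3 - <<'E'
from fit import *
state()
for z in (.0215,.025): p=fit(np.array([.553,-.09,.11]),z); tcoord(*p)
E
```

```text
10.85 pos [ 0.5547 -0.0552  0.0363] F [-0.4 -0.8 -1. ] op 0.01
fit [ 0.551  -0.0874  0.2065] cost 0.335
tester x,y,yaw -0.0075 0.0054 0.101
fit [ 0.5477 -0.0903  0.2358] cost 0.341
tester x,y,yaw -0.011 0.0029 0.131
```

Emit:
step_arm(
  steps=[
    [[0,-0.4,-0.05],[0,0,0]],
    [[0,-0.3,-1],[0,0,0]],
    [[0,0,0],[0,0,0]],
  ],
)

```text
clock: 11.32
tool_pos: [0.5542, -0.0463, 0.0466]
eef_rot: [0.996, 0.055, 0.011, 0.066]
contact_force: [0.7, 0.1, -0.7]
opening: 0.005
finger_force: 0.0
```

```bash
python3 - <<'E'
from fit import *
state()
w=snap('wrist','w5.png'); s=snap('scene','s5.png')
b=cv2.imread('pics/s5.png')[265:365,305:415]; a=cv2.imread('pics/w5.png')
cv2.imwrite('pics/v5.png',cv2.hconcat([cv2.resize(a,(400,300)),cv2.resize(b,(400,300),interpolation=2)]))
print(w['position'],w['rotation'].round(3).tolist())
E
```

```text
11.32 pos [ 0.5542 -0.0463  0.0466] F [ 0.7  0.1 -0.7] op 0.0
[ 0.6212572  -0.02127579  0.17247953] [[0.11, -0.964, -0.243], [-0.985, -0.073, -0.155], [0.132, 0.257, -0.958]]
```

View pics/v5.png

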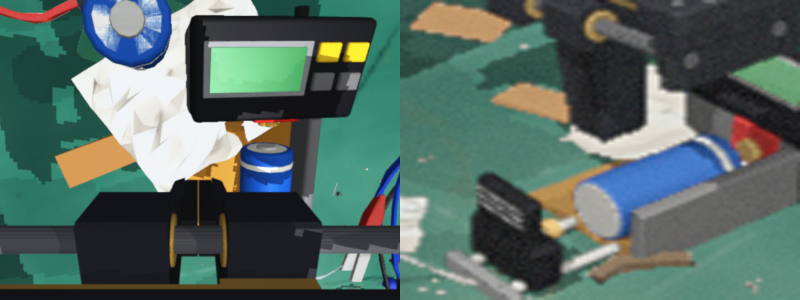

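```bash
python3 - <<'E'
from fit import *
state()
p=fit(np.array([.556,-.09,.11]),.0215); tcoord(*p)
p0=sensors.get_state()['tool_pos']; R0=R.from_quat(sensors.get_state()['eef_rot']); 
up=p0+[0,.02,.12]; print(rows(up,R0,3))
for x in rows([.434,-.109,.167],down(.105),12,up,R0): print(x)
E
```

```text
11.43 pos [ 0.5539 -0.0468  0.0461] F [ 0.2  0.1 -0.3] op 0.0
fit [ 0.5505 -0.0879  0.2044] cost 0.356
tester x,y,yaw -0.008 0.005 0.099
[[[0.13, -0.13, -4.05], [0.0, 0.0, 0.0]], [[0.13, -0.13, -4.05], [0.0, 0.0, 0.0]], [[0.13, -0.13, -4.05], [0.0, 0.0, 0.0]]]
[[-1.07, 0.57, 0.05], [0.55, 0.45, -7.47]]
[[-1.13, 0.42, 0.04], [0.55, 0.45, -7.47]]
[[-1.18, 0.27, 0.03], [0.55, 0.45, -7.47]]
[[-1.2, 0.12, 0.02], [0.55, 0.45, -7.47]]
[[-1.21, -0.04, 0.01], [0.55, 0.45, -7.47]]
[[-1.19, -0.2, -0.0], [0.55, 0.45, -7.47]]
[[-1.16, -0.35, -0.01], [0.55, 0.45, -7.47]]
[[-1.1, -0.5, -0.01], [0.55, 0.45, -7.47]]
[[-1.03, -0.64, -0.02], [0.55, 0.45, -7.47]]
[[-0.94, -0.76, -0.02], [0.55, 0.45, -7.47]]
[[-0.83, -0.88, -0.02], [0.55, 0.45, -7.47]]
[[-0.71, -0.98, -0.01], [0.55, 0.45, -7.47]]
```

Emit:
step_arm(
  steps=[
    [[0.1,-0.15,-4],[0,0,0]],
    [[0.1,-0.15,-4],[0,0,0]],
    [[0.1,-0.15,-4],[0,0,0]],
  ],
)

```text
clock: 11.85
tool_pos: [0.5526, -0.0266, 0.1652]
eef_rot: [0.996, 0.054, 0.01, 0.066]
contact_force: [-0.4, -0.6, -0.8]
opening: 0.005
finger_force: 0.0
```

Emit:
step_arm(
  steps=[
    [[-1.05,0.55,0],[0.55,0.45,-7.5]],
    [[-1.15,0.4,0],[0.55,0.45,-7.5]],
    [[-1.2,0.25,0],[0.55,0.45,-7.5]],
    [[-1.2,0.1,0],[0.55,0.45,-7.5]],
    [[-1.2,-0.05,0],[0.55,0.45,-7.5]],
    [[-1.2,-0.2,0],[0.55,0.45,-7.5]],
    [[-1.15,-0.35,0],[0.55,0.45,-7.5]],
    [[-1.1,-0.5,0],[0.55,0.45,-7.5]],
    [[-1.05,-0.65,0],[0.55,0.45,-7.5]],
    [[-0.95,-0.75,0],[0.55,0.45,-7.5]],
    [[-0.85,-0.9,0],[0.55,0.45,-7.5]],
    [[-0.7,-1.0,0],[0.55,0.45,-7.5]],
  ],
)

```text
clock: 13.35
tool_pos: [0.4319, -0.1089, 0.1656]
eef_rot: [0.665, 0.747, -0.0, -0.001]
contact_force: [0.9, 0.6, 1.0]
opening: 0.005
finger_force: 0.0
```

```bash
python3 - <<'E'
from fit import *
state(); print(sensors.get_state()['q'].round(2))
for x in rows([.434,-.109,.055],down(.105),3): print(x)
t=snap('top','t6.png'); s=snap('scene','s6.png')
a=cv2.imread('pics/t6.png')[180:300,380:480]; b=cv2.imread('pics/s6.png')[265:365,315:415]
cv2.imwrite('pics/v6.png',cv2.hconcat([cv2.resize(a,(400,480),interpolation=2),cv2.resize(b,(400,480),interpolation=2)]))
p=fit(np.array([.556,-.09,.11]),.0215,'top'); tcoord(*p)
E
```

```text
13.35 pos [ 0.4319 -0.1089  0.1656] F [0.9 0.6 1. ] op 0.01
[ 0.19  0.64 -0.07  2.18  0.13  0.33  0.12]
[[-0.01, 0.07, 3.69], [-0.02, -0.01, 0.2]]
[[-0.01, 0.07, 3.69], [-0.02, -0.01, 0.2]]
[[-0.01, 0.07, 3.69], [-0.02, -0.01, 0.2]]
fit [ 0.5479 -0.0937  0.1464] cost 0.1
tester x,y,yaw -0.0113 -0.0006 0.041
```

View pics/v6.png

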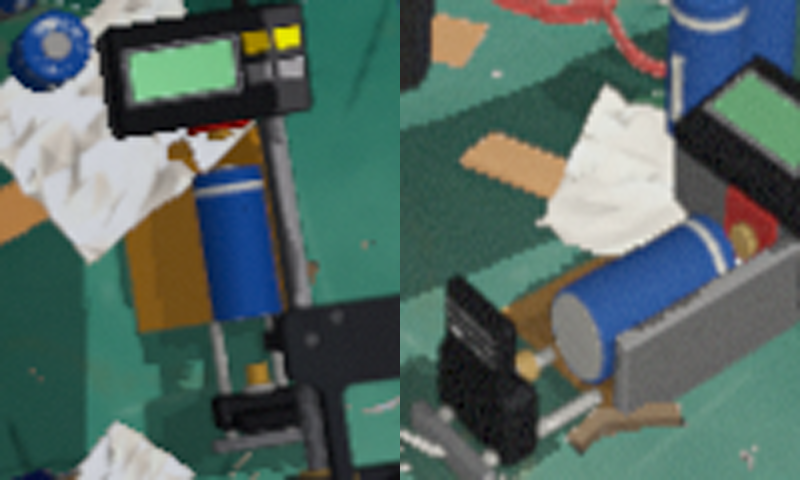

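Emit:
step_arm(
  steps=[
    [[0,0,3.7],[0,0,0.2]],
    [[0,0,3.7],[0,0,0.2]],
    [[0,0,3.7],[0,0,0.2]],
    [[0,0.4,0],[0,0,0]],
    [[0,0.4,0],[0,0,0]],
    [[0,0.4,0],[0,0,0]],
    [[0,0.4,0],[0,0,0]],
    [[0,0.4,0],[0,0,0]],
    [[0,0.4,0],[0,0,0]],
  ],
)

```text
clock: 14.62
tool_pos: [0.4563, -0.1064, 0.0561]
eef_rot: [0.67, 0.742, -0.002, -0.003]
contact_force: [-3.5, 0.1, 2.3]
opening: 0.003
finger_force: 1.7
```

Emit:
step_arm(
  steps=[
    [[0,0.4,0],[0,0,0]],
    [[0,0.4,0],[0,0,0]],
    [[0,0.4,0],[0,0,0]],
    [[0,0.4,0],[0,0,0]],
    [[0,0.3,0],[0,0,0]],
  ],
)

```text
clock: 15.25
tool_pos: [0.4765, -0.104, 0.0557]
eef_rot: [0.67, 0.742, -0.001, -0.002]
contact_force: [-3.9, -0.6, 3.4]
opening: 0.005
finger_force: 2.1
```

Emit:
step_arm(
  steps=[
    [[0,0.25,0],[0,0,0]],
    [[0,0.25,0],[0,0,0]],
    [[0,0.25,0],[0,0,0]],
  ],
)

```text
clock: 15.62
tool_pos: [0.4841, -0.1032, 0.0557]
eef_rot: [0.67, 0.742, -0.001, -0.002]
contact_force: [-4.8, 1.4, 1.1]
opening: 0.004
finger_force: 2.0
```

Emit:
step_arm(
  steps=[
    [[0,0.15,0],[0,0,0]],
    [[0,0.15,0],[0,0,0]],
    [[0,0,0],[0,0,0]],
  ],
)

```text
clock: 16.0
tool_pos: [0.4868, -0.103, 0.0556]
eef_rot: [0.67, 0.742, -0.001, -0.002]
contact_force: [-4.1, 1.6, 1.8]
opening: 0.005
finger_force: 2.1
```

```bash
python3 - <<'E'
from fit import *
state()
p=fit(np.array([.556,-.09,.11]),.0215,'top'); tcoord(*p)
E
```

```text
16.0 pos [ 0.4868 -0.103   0.0556] F [-4.1  1.6  1.8] op 0.01
fit [ 0.5702 -0.0919  0.2034] cost 0.733
tester x,y,yaw 0.0111 -0.0011 0.098
```

Emit:
step_arm(
  steps=[
    [[0,0.15,0],[0,0,0]],
    [[0,0.15,0],[0,0,0]],
  ],
)

```text
clock: 16.3
tool_pos: [0.487, -0.1029, 0.0556]
eef_rot: [0.67, 0.742, -0.003, -0.004]
contact_force: [-9.6, 2.2, 6.6]
opening: 0.006
finger_force: 5.1
```

Emit:
step_arm(
  steps=[
    [[0,0.1,0],[0,0,0]],
    [[0,0.1,0],[0,0,0]],
  ],
)

```text
clock: 16.55
tool_pos: [0.4872, -0.1029, 0.0556]
eef_rot: [0.67, 0.742, -0.004, -0.005]
contact_force: [-12.3, 1.7, 8.7]
opening: 0.007
finger_force: 6.4
```

Emit:
step_arm(
  steps=[
    [[0,0.1,0],[0,0,0]],
    [[0,0,0],[0,0,0]],
  ],
)

```text
clock: 16.8
tool_pos: [0.4871, -0.103, 0.0556]
eef_rot: [0.671, 0.742, -0.005, -0.006]
contact_force: [-13.4, 2.4, 10.3]
opening: 0.008
finger_force: 6.8
```

Emit:
step_arm(
  steps=[
    [[0,-0.3,0],[0,0,0]],
    [[0,-1.5,0],[0,0,0]],
    [[0,-2.5,0],[0,0,0]],
    [[0,0,-4],[0,0,0]],
    [[0,0,-4],[0,0,0]],
    [[0,0,-4],[0,0,0]],
    [[0,0,-4],[0,0,0]],
    [[0,0,0],[0,0,0]],
  ],
)

```text
clock: 17.8
tool_pos: [0.4548, -0.1082, 0.2189]
eef_rot: [0.671, 0.742, 0.002, 0.003]
contact_force: [0.3, -0.2, -0.5]
opening: 0.002
finger_force: 0.0
```

```bash
python3 - <<'E'
from fit import *
state()
p=fit(np.array([.556,-.09,.11]),.0215,'top'); tcoord(*p)
p=fit(np.array([.556,-.09,.11]),.0215,'scene'); tcoord(*p)
# profile along groove axis in the top view, colours at axis height
t=snap('top'); o=np.array([.559,-.092]); u=np.array([np.cos(.105),np.sin(.105)])
for z,off in ((.0375,0),):
  for x in range(-66,52,3):
    a=px(t,[*(o+u*x/1e3),z]); print(x,t['img'][int(round(a[1])),int(round(a[0]))].tolist(),end='; ')
E
```

```text
17.8 pos [ 0.4548 -0.1082  0.2189] F [ 0.3 -0.2 -0.5] op 0.0
fit [ 0.5634 -0.0912  0.152 ] cost 0.154
tester x,y,yaw 0.0045 0.0003 0.047
fit [ 0.5667 -0.0852  0.1063] cost 0.395
tester x,y,yaw 0.0084 0.006 0.001
-66 [37, 77, 67]; -63 [39, 78, 69]; -60 [40, 42, 42]; -57 [22, 22, 25]; -54 [28, 28, 31]; -51 [13, 12, 17]; -48 [24, 24, 28]; -45 [27, 26, 29]; -42 [138, 133, 128]; -39 [167, 125, 45]; -36 [166, 124, 45]; -33 [152, 115, 49]; -30 [14, 61, 135]; -27 [19, 67, 140]; -24 [23, 66, 139]; -21 [21, 68, 140]; -18 [23, 68, 141]; -15 [21, 68, 140]; -12 [21, 68, 140]; -9 [20, 67, 140]; -6 [24, 68, 141]; -3 [21, 68, 141]; 0 [23, 69, 141]; 3 [21, 66, 138]; 6 [20, 67, 139]; 9 [23, 67, 140]; 12 [21, 68, 140]; 15 [22, 67, 139]; 18 [18, 65, 137]; 21 [19, 66, 138]; 24 [60, 88, 146]; 27 [135, 146, 165]; 30 [35, 73, 139]; 33 [19, 64, 134]; 36 [56, 72, 119]; 39 [146, 115, 67]; 42 [137, 13, 8]; 45 [62, 16, 18]; 48 [21, 19, 22]; 51 [22, 22, 25];
```

```bash
python3 -c "
from h import *
print(finish_job())"
```

```text
the job is handed in; nothing more can be done
None
```

I rolled the cell up the lead-in into the V-groove, pushed the slider in until it stopped against the cell at about 13 N, and handed the job in at about 18 s with the hand clear. The last top view showed brass right against both cell ends; the interface gave no verdict back.

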